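# Cover the pot, then hold the square in the wind-guard corner

### The arm

A 6-joint arm with a two-finger parallel gripper is mounted at the origin on the work surface. World frame = base frame: x ahead of the robot, y to its left, z up, the work surface at z = 0. Lengths are in m, angles in rad, forces in N, time in s.
With the tool pointing down it reaches from about 0.35 to 1 m from the base axis. Payload 7.1 kg.
Tool frame: the origin (TCP) lies midway between the tips of the shut fingers; the grasp point (between the pads) lies env.grip_depth behind it (env.grip_depth is the distance from the TCP to the grasp point, in m); z points along the fingers, y is the line along which they close (so a half turn about z gives the same grasp; the last joint's range is limited). The gripper opens to 85 mm and grips with 20 to 120 N. Pads are 22 mm wide; open, the fingers measure 114 mm over their backs; the gripper's body (76 mm by 85 mm) begins 54 mm behind the grasp point. The pads swing forward as they close: fully open they stand 13 mm farther back than shut.
Start: joints at [-0.019, 0.423, 1.63, -0, 1.089, -0.019], TCP at [0.625, 0, 0.231] pointing down, gripper open.
Joint ranges: [-3, 3], [-0.9, 2.11], [0.09, 2.58], [-1.31, 4.45], [0.11, 2.69], [-2.54, 2.54]. Speed limits (rad/s): [2.39, 2.39, 3.01, 3.14, 3.14, 3.14].

### API

Orientations are given as a rotation vector (axis times angle).
In Python, from workcell import env gives the robot as it stands.
- The arm moves only by the tool step_arm, never from a script. Its argument "deltas" is a list of rows, each a list of 3 entries, a list of its own where there are three numbers: the shift along the tool's x, y, z in m, then the turn about the tool's z in degrees, then the opening, from 0 (shut) to 1 (fully open). In form: [[[dx, dy, dz], spin, fingers], ...]. A call has 1 to 12 rows; each row is the pose to reach, as a shift and turn from the pose commanded when the call began, along the tool's axes at that moment; what a row does not reach only later rows make up. A row lasts 1/8 s, in which the tool goes at most 62.5 mm and 10.7 degrees, less where a joint would pass 70% of its speed; a pose out of reach is approached as far as the arm can. A call with a gripper value outside its range is refused whole. The fingers move at their own pace and stop on an object; "newtons" is the grip in N (left out, the last holds). Time passes only in rows, so rows that repeat a pose let the fingers close. It gives the time, the measured TCP pose, the force, the opening and the grip force at its end, in the units of the state.
- env.state(): the state, without advancing time (a new reading comes with each control period).
- env.read_camera(name): name is "scene" or "side" or "wrist"; returns (picture, depth): 480x640x3 uint8, red, green, blue; 480x640 float32, m along the optical axis (not along the pixel's ray), 0 where there is no reading.
- env.camera_info(name): a dict with "camera_matrix" (3x3 intrinsics, pixels), "camera_from_world" (4x4, takes a point from world to camera coordinates); the wrist camera has in their place "T_tool_cam" (4x4, takes a point from camera to tool coordinates, whose origin is the TCP and whose axes are the flange's). Camera axes: x right, y down, z forward; pixel columns grow to the right and rows downward; lengths in m; the calibration is good to about 2 mm. A picture is of the moment at which its call begins: read the wrist's pose just before it. camera_info takes no time and is no camera call.
- env.close_job(): hands the job in; it is judged then, once.
Trained networks look in the newest picture that a camera, given by its name, has taken for a name from the list of things; names that differ only in an ending like _2 or _b are one class to them, and where a whole thing is asked for, a point or a joint stands for the part that bears it (a point fixed in the world has none). Each returns a list of dicts, best first, with "p" (0 to 1); they miss things now and then, are a little off and sometimes report something else, mostly with a low value. They report only what shows in the picture. A call takes as long as a camera call. They do not tell look-alikes from the thing itself.
- env.trace(name, camera): "pixels" (480x640 bool, what is visible of it) and "centre" ([column, row] in pixels, amid what is visible of it).
The state is a dict: "clock": time; "joints": joint angles; "dq": joint speeds; "tau": joint torques, N m; "eef_pos": TCP position; "tool_rot": TCP orientation; "wrist_force": force on the tool from outside, world axes, zero at the start; "torque": the same for the moment, N m; "opening": finger opening in m; "grasp_force": force on a finger pad.
Only numpy, scipy, OpenCV 4.12 (cv2) and the standard library are available. Lean on these libraries where they do the work, as an engineer would, in place of code of your own. Each camera call takes 0.05 s, during which the arm holds its last target. There are 200 camera calls.

### The job

A screw is about to be driven into the corner of the wooden wind-guard frame, so first set the red lid on the pot, seated level on its rim and without dropping it, and let go, so that no wood chips fall in. Then pick up the carpenter's square and, keeping it upright and in line with the frame, press it into the frame's inside corner until its underside lies on the sill, about midway across it, and the back of its blade lies against the post, and finish still gripping it and pushing it lightly but steadily against both. Leave the pot in its place and do not disturb the sauce bottle, the spray bottle or the trays.

Things in the scene. Friction and masses are not known exactly. Their poses are not given: they have to be found in the camera images.
- lid: Loose round red metal lid, 200 g (+-30%), lying knob up. Origin at the centre of its lowest face, z up. Above it: locating plug, diameter 105 mm (lowest 4 mm tapered to 96), height 0 to 7 mm, which enters the pot's mouth; red disc, diameter 132, 7 to 12 mm; black round knob on the axis, diameter 28, 12 to 40 mm. Lid and pot are round: yaw does not matter.
- seat (a point): Point on the lid's axis at the underside of its red disc, 7 mm above the lid's origin: seated, it coincides with point rim.
- pot: Loose open aluminium pot, empty, about 900 g, 120 mm outside diameter, 80 mm tall, wall 4 mm (mouth 112 mm inside), no handles. Origin at the centre of its underside.
- rim (a point): Centre of the pot's mouth, level with the top of the rim, 80 mm above the table.
- square: Loose carpenter's square, 220 g (+-30%), standing on its stock. Origin: centre of the stock's underside, z up. Stock: dark wood bar, x -14 to 14, y -80 to 80, z 0 to 34 mm, brass at the -y end; grip it across x from above. Blade: aluminium strip 6 mm thick (x), y 50 to 80, rising to z 150 mm, back edge flush with the stock's +y end. Centre of mass about 20 mm from the origin towards the blade.
- heel (a point): Outer corner of the square: underside of the stock at its blade end, at (0, 80, 0) mm in the square's frame.
- toe (a point): Underside of the stock at its other end, at (0, -80, 0) mm in the square's frame.
- blade_tip (a point): Top of the blade's back edge, at (0, 80, 150) mm in the square's frame.
- frame: Fixed corner of a pale wood frame. Origin on the table below the inside corner, midway across the sill; z up. Sill: bar lying on the table, x -30 to 30 mm, top at z 40, running 240 mm from the corner towards -y. Post: x -30 to 30, y 0 to 50, top at z 200; its face at y 0 is upright. The square fits with its axes parallel to these, blade (+y) end to the post.
- corner (a point): The inside corner line, midway across the sill: where the sill's top meets the post's face (0, 0, 40 mm in the frame's frame; same axes). The square's heel belongs here. Both faces are rigid; the square slides on them with friction of about 0.6 (+-20%).
- sauce_bottle: Red squeeze bottle, 64 mm diameter, 175 mm tall, origin under its centre. Bystander.
- spray_bottle: Orange spray bottle with black head, 68 mm diameter, 151 mm tall, origin under its centre. Bystander.
- trays: Stack of white trays, 125 by 175 mm, 42 mm tall, origin under its centre. Bystander.
Mind the look-alikes: they are no part of the job. Several things have the shape of the lid; the one meant has the colours described above.

How it is judged:
On the way, in this order (a step that is already met when the one before it is completed fails the run):
1. the lid sits seated and level on the pot's rim, let go (horizontal distance between seat and rim below 0.006 m and z of seat in the frame of rim between -0.003 and 0.003 m and angle between each of lid, pot's own z axis and vertical below 0.04 rad and contact force between the fingers and lid below 0.1 N and linear speed of lid below 0.03 m/s), for 0.3 s.
2. the square is gripped and pressed against both sill and post (y of heel in the frame of corner between -0.003 and 0.003 m and y of blade_tip in the frame of corner above -0.003 m and z of heel in the frame of corner between -0.003 and 0.003 m and z of toe in the frame of corner below 0.003 m and x of heel in the frame of corner between -0.017 and 0.017 m and angle between the y axis of square and the y axis of frame, either way round below 0.06 rad and angle between square's own z axis and vertical below 0.04 rad and contact force between square and frame_c1 above 1.5 N and contact force between square and frame_c0 above 1.5 N and contact force between the fingers and square above 5 N and linear speed of square below 0.02 m/s), for 0.3 s.
At the end, for the whole second after the job is handed in: Ends holding: square gripped, still, pressed over 1.5 N on sill and on post; heel, toe, blade tip within 3 mm of those faces, upright 0.04 rad, in line 0.06 rad, within 17 mm of mid-sill. Lid let go, seated level: axis 6 mm, height 3 mm, tilt 0.04 rad; pot within 30 mm of its start (all of step 1 and all of step 2 and distance of pot from where it was at the start of the episode below 0.03 m); the arm keeps its last pose, push and grip.
It fails at once if a bystander (sauce bottle, spray bottle, trays) is shifted by more than 20 mm or tipped (distance of any of sauce_bottle, spray_bottle, trays from where it was at the start of the episode above 0.02 m or angle between any of sauce_bottle, spray_bottle, trays's own z axis and vertical above 0.3 rad).
It fails at once if the pot is shifted by more than 30 mm (distance of pot from where it was at the start of the episode above 0.03 m).
It fails at once if the lid is dropped (falls free by more than about a centimetre) (linear speed of lid above 0.45 m/s and contact force between the fingers and lid below 0.05 N).
It fails at once if the square is forced into the corner with more than 45 N (contact force between square and frame_c1 above 45 N or contact force between square and frame_c0 above 45 N).
It also fails if it takes over 64 s, if anything falls off the work surface, if the arm or the gripper's body presses on something with over 40 N, if the wrist force passes 120 N, or if a joint passes its speed limit or range.

## Working session

There is one attempt and no reset: what is moved stays moved. The work goes in short steps, Python scripts to look and compute and a tool call to move; the robot and the scene stay as the last step left them, time stands still between calls to the robot, and variables do not carry over. Pictures are saved under pics/ and viewed, at most 10 in all, crops included, and the job is handed in when it is done.

Besides the shell and the picture viewer there is one more tool, called after "Call:" as name(argument=value, ...), one argument or row to a line, values as JSON. step_arm: Moves the arm, as the interface text tells. Its arguments: {"type":"object","properties":{"deltas":{"type":"array"},"newtons":{"type":"number"}},"required":["deltas"]}

```bash
mkdir -p pics; ls; cat > h.py <<'E'
import numpy as np, cv2
from workcell import env
from scipy.spatial.transform import Rotation as R
def cloud(name):
    s=env.state(); p,d=env.read_camera(name); i=env.camera_info(name); K=np.array(i["camera_matrix"])
    v,u=np.mgrid[:480,:640]
    P=np.stack([(u-K[0,2])/K[0,0]*d,(v-K[1,2])/K[1,1]*d,d],-1)
    if name=="wrist":
        T=np.array(i["T_tool_cam"]); W=np.eye(4); W[:3,:3]=R.from_rotvec(s["tool_rot"]).as_matrix(); W[:3,3]=s["eef_pos"]; T=W@T
    else: T=np.linalg.inv(np.array(i["camera_from_world"]))
    P=P@T[:3,:3].T+T[:3,3]; P[d==0]=np.nan
    return p,d,P
def save(p,f): cv2.imwrite("pics/"+f,p[...,::-1])
E
python3 - <<'E'
from h import *
print(env.state(),env.grip_depth)
for c in ("scene","side"):
    p,d,P=cloud(c); save(p,c+"0.png"); np.save(c+"P.npy",P); np.save(c+"I.npy",p)
    for n in ("lid","pot","square","frame","sauce_bottle","spray_bottle","trays"):
        for r in env.trace(n,c):
            m=r["pixels"]; q=P[m]; q=q[~np.isnan(q[:,0])]
            print(c,n,round(r["p"],2),np.round(r["centre"]),m.sum(),np.round(np.median(q,0),3) if len(q) else None,np.round(np.percentile(q,[3,97],axis=0),3).tolist() if len(q) else None, p[m].mean(0).round())
E
```

```text
pics
{'clock': 0.0, 'joints': array([-1.89698031e-02,  4.23852889e-01,  1.63070192e+00, -5.17345481e-06,
        1.08859653e+00, -1.89839430e-02]), 'dq': array([-0.00162873, -0.00133594,  0.00037062,  0.0008334 , -0.00023661,
       -0.00058105]), 'tau': array([ 6.87376578e-04, -5.57382560e+01, -2.81743366e+01,  7.52266601e-05,
        7.21184188e-03,  1.02962622e-05]), 'eef_pos': array([6.24446629e-01, 5.37108511e-05, 2.30533487e-01]), 'tool_rot': array([-2.22063103e+00, -2.22066777e+00,  1.70267667e-03]), 'wrist_force': array([0.09231783, 0.03146443, 0.83814647]), 'torque': array([-0.00624801,  0.02939479, -0.00470755]), 'grasp_force': 0.0, 'opening': 0.08547383584432396} 0.0187
scene lid 0.93 [192. 210.] 1117 [ 0.286 -0.403  0.013] [[0.22, -0.463, 0.002], [0.337, -0.344, 0.04]] [ 38. 106. 102.]
scene lid 0.84 [133. 264.] 1404 [ 0.486 -0.544  0.013] [[0.424, -0.607, 0.005], [0.538, -0.487, 0.04]] [ 39. 109. 105.]
scene lid 0.56 [202. 262.] 1240 [ 0.479 -0.355  0.014] [[0.419, -0.412, 0.008], [0.53, -0.299, 0.04]] [116.  29.  27.]
scene pot 0.69 [333. 304.] 2129 [ 0.669 -0.014  0.03
[... 1528 characters left out ...]
 195.] 2308 [0.535 0.333 0.044] [[0.501, 0.129, 0.01], [0.584, 0.405, 0.202]] [160. 131.  91.]
side frame 0.28 [183. 204.] 1606 [0.336 0.433 0.03 ] [[0.268, 0.351, 0.009], [0.403, 0.532, 0.045]] [210. 210. 197.]
side sauce_bottle 0.78 [340. 198.] 502 [0.745 0.087 0.088] [[0.729, 0.072, 0.025], [0.782, 0.121, 0.136]] [146.  48.  44.]
side spray_bottle 0.77 [397. 285.] 767 [ 0.662 -0.282  0.081] [[0.646, -0.305, 0.006], [0.699, -0.241, 0.155]] [139.  84.  48.]
side trays 0.62 [182. 205.] 1653 [0.337 0.435 0.03 ] [[0.269, 0.351, 0.007], [0.405, 0.533, 0.046]] [210. 210. 196.]
side trays 0.26 [358. 348.] 1457 [ 0.469 -0.357  0.013] [[0.415, -0.41, 0.005], [0.528, -0.296, 0.039]] [173.  54.  49.]
```

```bash
python3 - <<'E'
from h import *
from scipy.optimize import least_squares
I=np.load("sceneI.npy"); save(cv2.resize(I[150:390,80:500],None,fx=1.9,fy=1.9,interpolation=3),"crop0.png")
def circ(q,r0=None):
    f=lambda a:np.hypot(q[:,0]-a[0],q[:,1]-a[1])-(a[2] if r0 is None else r0)
    a=least_squares(f,[*q[:,:2].mean(0),.05],loss="soft_l1",f_scale=.002).x
    return a.round(4)
for c in("scene","side"):
    P=np.load(c+"P.npy"); X=P.reshape(-1,3); X=X[~np.isnan(X[:,0])]
    box=lambda x0,x1,y0,y1,z0,z1:X[(X[:,0]>x0)&(X[:,0]<x1)&(X[:,1]>y0)&(X[:,1]<y1)&(X[:,2]>z0)&(X[:,2]<z1)]
    k=box(.44,.51,-.39,-.31,.034,.045); print(c,"knobtop",len(k),k.mean(0),(k.max(0)+k.min(0))/2)
    q=box(.40,.55,-.43,-.28,.009,.016); print("disc mid",(np.percentile(q,1,0)+np.percentile(q,99,0))/2,np.ptp(q,axis=0))
    q=box(.6,.8,-.1,.065,.074,.09); print("pot rim",len(q),circ(q,.058),circ(q),q[:,2].max())
    q=box(.40,.56,-.2,-.05,.028,.04); r=cv2.minAreaRect((q[:,:2]*1000).astype(np.float32)); print("stock top",len(q),r,np.median(q[:,2]))
    q=box(.40,.56,-.2,-.05,.06,.16); r=cv2.minAreaRect((q[:,:2]*1000).astype(np.float32)); print("blade",len(q),r,q[:,:2].mean(0),q[:,2].max())
    q=box(.48,.63,.1,.45,.035,.046); r=cv2.minAreaRect((q[:,:2]*1000).astype(np.float32)); print("sill",len(q),r,np.median(q[:,2]))
    q=box(.48,.63,.08,.45,.19,.21); r=cv2.minAreaRect((q[:,:2]*1000).astype(np.float32)); print("post top",len(q),r,np.median(q[:,2]))
    q=box(.48,.63,.08,.45,.05,.19); print("post sides",q.mean(0),np.percentile(q,[2,98],axis=0))
E
```

```text
scene knobtop 62 [ 0.47628257 -0.3555198   0.04078239] [ 0.47695083 -0.35560579  0.03994205]
disc mid [ 0.47409609 -0.35548206  0.01250982] [0.13362791 0.13671785 0.00698652]
pot rim 295 [ 0.6913 -0.0141  0.05  ] [ 0.6913 -0.0141  0.0575] 0.08886717363525376
stock top 434 ((477.5994873046875, -125.64082336425781), (161.06764221191406, 35.04994201660156), 47.64390563964844) 0.03480715296557835
blade 239 ((521.5319213867188, -79.20710754394531), (35.48167419433594, 11.931563377380371), 41.44218826293945) [ 0.52366523 -0.0792359 ] 0.1582935078078742
sill 1446 ((549.721435546875, 269.75274658203125), (67.094482421875, 296.611572265625), 7.9868364334106445) 0.041120894452505996
post top 380 ((533.922607421875, 387.1404113769531), (68.24385833740234, 55.793434143066406), 7.761335849761963) 0.20037015087371268
post sides [0.54972225 0.37854121 0.12103067] [[0.50789717 0.35842268 0.05207177]
 [0.56669921 0.4155627  0.18669149]]
side knobtop 61 [ 0.47256888 -0.3540914   0.0395633 ] [ 0.47333144 -0.35359859  0.03952794]
disc mid [ 0.47341459 -0.3539489   0.01252512] [0.13314244 0.14437912 0.00698063]
pot rim 199 [ 0.6887 -0.0135  0.05  ] [ 0.6887 -0.0135  0.0576] 0.08923940365630645
stock top 345 ((475.8681945800781, -124.12210083007812), (162.6002197265625, 28.292896270751953), 46.5610237121582) 0.03435977908821397
blade 71 ((522.0894775390625, -76.25679016113281), (44.469120025634766, 6.281211853027344), 45.127906799316406) [ 0.51741284 -0.08175087] 0.15905320709925386
sill 847 ((547.3804931640625, 270.512451171875), (69.24551391601562, 299.06060791015625), 7.976819038391113) 0.04069084626270292
post top 235 ((532.3757934570312, 387.66876220703125), (66.75860595703125, 62.52260971069336), 5.502056121826172) 0.20011024355595786
post sides [0.52470155 0.36855684 0.11899934] [[0.49905099 0.26202243 0.05129425]
 [0.56413448 0.40891198 0.18725106]]
```

View pics/crop0.png

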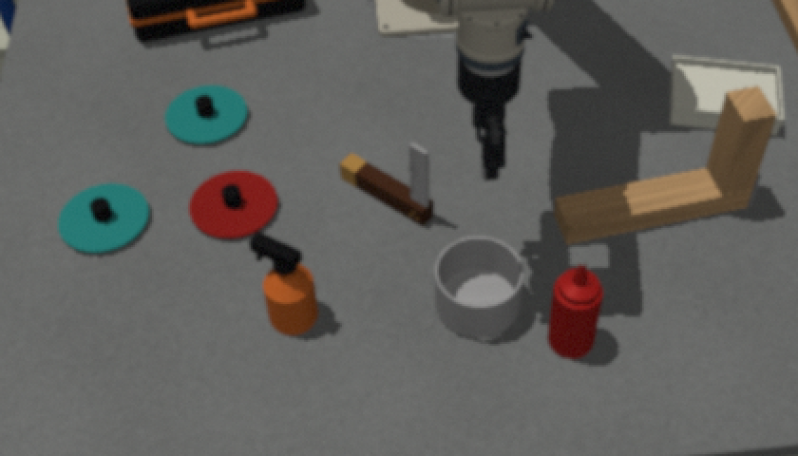

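Lid-shaped candidates (scene pixels): teal (192,210), teal (133,264), red (202,260). The crop confirms that the one at (202,260), crop (234,203), is red with a black knob, so that is the one meant. The pot is at crop (480,285), square (390,190), frame at right. I'm moving above the red lid for a closer look.

Call:
step_arm(
  deltas=[
    [[-0.354,-0.15,0.0],0,1],
    [[-0.354,-0.15,0.0],0,1],
    [[-0.354,-0.15,0.0],0,1],
    [[-0.354,-0.15,0.0],0,1],
    [[-0.354,-0.15,0.03],0,1],
    [[-0.354,-0.15,0.05],0,1],
    [[-0.354,-0.15,0.05],0,1],
    [[-0.354,-0.15,0.05],0,1],
  ],
  newtons=40,
)

```text
clock: 1.8
eef_pos: [0.4744, -0.3543, 0.1807]
tool_rot: [-2.223, -2.218, -0.0]
wrist_force: [-0.2, 0.3, 0.0]
opening: 0.0852
grasp_force: 0.0
```

```bash
python3 - <<'E'
from h import *
s=env.state();print(s["clock"],s["eef_pos"],s["tool_rot"])
print(env.camera_info("wrist"))
p,d,P=cloud("wrist"); save(p,"w1.png")
X=P.reshape(-1,3);X=X[~np.isnan(X[:,0])]
k=X[(abs(X[:,0]-.474)<.04)&(abs(X[:,1]+.354)<.04)&(X[:,2]>.033)&(X[:,2]<.05)]
print(len(k),k.mean(0) if len(k) else 0, cv2.minEnclosingCircle((k[:,:2]*1000).astype(np.float32)) if len(k) else 0, np.nanmin(X,0),np.nanmax(X,0))
hsv=cv2.cvtColor(p,cv2.COLOR_RGB2HSV); m=((hsv[...,0]<10)|(hsv[...,0]>170))&(hsv[...,1]>130)
q=P[m];q=q[(abs(q[:,2]-.012)<.006)];print(len(q),cv2.minEnclosingCircle((q[:,:2]*1000).astype(np.float32)),np.percentile(q,[1,99],axis=0))
E
```

```text
1.8 [ 0.47442261 -0.35434248  0.18074256] [-2.22277420e+00 -2.21816523e+00 -1.48145172e-04]
{'camera_matrix': array([[423.23195561,   0.        , 321.03867609],
       [  0.        , 423.23195561, 239.568679  ],
       [  0.        ,   0.        ,   1.        ]]), 'T_tool_cam': array([[ 1.21848696e-04, -9.47500485e-01, -3.19754306e-01,
         8.29668361e-02],
       [ 9.99999735e-01, -1.14233190e-04,  7.19567064e-04,
        -9.63745692e-04],
       [-7.18316697e-04, -3.19754309e-01,  9.47500220e-01,
        -1.41573352e-01],
       [ 0.00000000e+00,  0.00000000e+00,  0.00000000e+00,
         1.00000000e+00]])}
1207 [ 0.47330473 -0.35196449  0.03870107] ((473.1519775390625, -352.69647216796875), 13.829654693603516) [ 0.17050596 -0.63305601 -0.00476731] [ 0.77125802 -0.20833695  0.26492492]
21298 ((541.19384765625, -333.099853515625), 136.1483917236328) [[ 0.41191688 -0.41359801  0.00930131]
 [ 0.5341476  -0.29094586  0.0125956 ]]
```

Call:
step_arm(
  deltas=[
    [[0.002,-0.001,0.06],0,1],
    [[0.002,-0.001,0.12],0,1],
    [[0.002,-0.001,0.15],0,1],
    [[0.002,-0.001,0.166],0,1],
    [[0.002,-0.001,0.166],0,0],
    [[0.002,-0.001,0.166],0,0],
    [[0.002,-0.001,0.166],0,0],
    [[0.002,-0.001,0.166],0,0],
    [[0.002,-0.001,0.166],0,0],
  ],
  newtons=40,
)

```text
clock: 2.98
eef_pos: [0.4749, -0.3526, 0.017]
tool_rot: [2.22, 2.219, 0.001]
wrist_force: [1.2, 0.8, 5.3]
opening: 0.0268
grasp_force: 39.0
```

Call:
step_arm(
  deltas=[
    [[0,0,-0.02],0,0],
    [[0,0,-0.06],0,0],
    [[0,0,-0.11],0,0],
    [[0,0,-0.16],0,0],
    [[0,0,-0.16],0,0],
    [[0,0,-0.16],0,0],
  ],
)

```text
clock: 3.72
eef_pos: [0.4735, -0.3517, 0.1757]
tool_rot: [2.222, 2.221, 0.0]
wrist_force: [0.7, -0.5, -2.5]
opening: 0.0265
grasp_force: 39.8
```

```bash
python3 - <<'E'
from h import *
s=env.state();print(s["clock"],s["eef_pos"],s["wrist_force"],s["torque"])
p,d,P=cloud("side"); 
hsv=cv2.cvtColor(p,cv2.COLOR_RGB2HSV); m=((hsv[...,0]<10)|(hsv[...,0]>170))&(hsv[...,1]>120)
X=P[m];
q=X[(np.abs(X[:,0]-.475)<.1)&(abs(X[:,1]+.354)<.1)&(X[:,2]>.1)]
print(len(q),np.percentile(q,[2,50,98],axis=0).round(4))
c=q-q.mean(0);u,S,v=np.linalg.svd(c,full_matrices=False);print(v[2],S, cv2.minEnclosingCircle((q[:,:2]*1000).astype(np.float32)))
w,_,PW=cloud("wrist"); h=cv2.cvtColor(w,cv2.COLOR_RGB2HSV); m=((h[...,0]<10)|(h[...,0]>170))&(h[...,1]>120); q=PW[m]; q=q[(abs(q[:,0]-.474)<.08)&(abs(q[:,1]+.353)<.08)&(q[:,2]>.1)]
A=np.c_[q[:,:2]-q[:,:2].mean(0),np.ones(len(q))]; print("w",len(q),np.linalg.lstsq(A,q[:,2],rcond=None)[0],np.percentile(q,[1,50,99],axis=0).round(4))
save(np.hstack([w[::1,::1]]),"w2.png")
E
```

```text
3.725 [ 0.47348635 -0.3516967   0.17569582] [ 0.67113725 -0.46147094 -2.53840228] [-0.04844501  0.02075528  0.02144733]
1103 [[ 0.4111 -0.4136  0.1646]
 [ 0.4553 -0.3708  0.1714]
 [ 0.5328 -0.3013  0.1782]]
[-0.00704637 -0.00421014 -0.99996631] [1.23486742 0.87562429 0.14823158] ((473.0621337890625, -353.71173095703125), 67.60833740234375)
w 57255 [-0.00238623 -0.0026745   0.16899543] [[ 0.4106 -0.4126  0.1673]
 [ 0.4722 -0.3299  0.1687]
 [ 0.5339 -0.2885  0.1709]]
```

View pics/w2.png

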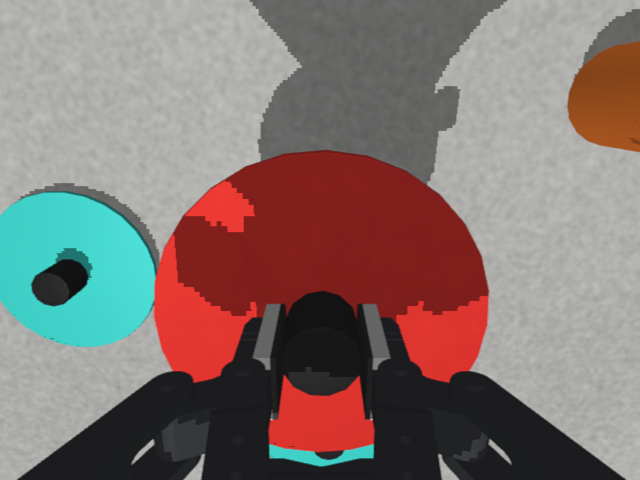

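The wrist picture shows the red lid hanging level, its knob gripped centrally at about (320,345). Next stop is a view of the pot's rim.

Call:
step_arm(
  deltas=[
    [[0.0,0.0,-0.03],0,0],
    [[0.03,0.027,-0.07],0,0],
    [[0.07,0.063,-0.11],0,0],
    [[0.11,0.1,-0.125],0,0],
    [[0.15,0.135,-0.125],0,0],
    [[0.19,0.172,-0.125],0,0],
    [[0.22,0.2,-0.125],0,0],
    [[0.24,0.217,-0.125],0,0],
    [[0.24,0.217,-0.125],0,0],
    [[0.24,0.217,-0.125],0,0],
    [[0.24,0.217,-0.125],0,0],
  ],
)

```text
clock: 5.2
eef_pos: [0.6902, -0.1131, 0.3002]
tool_rot: [-2.223, -2.22, 0.001]
wrist_force: [0.6, 1.0, -1.8]
opening: 0.0265
grasp_force: 39.9
```

```bash
python3 - <<'E'
from h import *
from scipy.optimize import least_squares
s=env.state();print(s["clock"],s["eef_pos"],s["tool_rot"],s["wrist_force"]); e=s["eef_pos"]
w,_,P=cloud("wrist"); save(w,"w3.png")
h=cv2.cvtColor(w,cv2.COLOR_RGB2HSV); m=((h[...,0]<10)|(h[...,0]>170))&(h[...,1]>120)&(abs(P[...,2]-e[2]+.006)<.02)
# disc outline: boundary pixels
cs,_=cv2.findContours(m.astype(np.uint8),0,1); c=max(cs,key=cv2.contourArea)[:,0]
q=P[c[:,1],c[:,0]]-e; q=q[(q[:,0]**2+q[:,1]**2)>.06**2]
f=lambda q,r:(lambda o:(o.x.round(4),np.sqrt(np.mean(o.fun**2))))(least_squares(lambda a:np.hypot(q[:,0]-a[0],q[:,1]-a[1])-r,q[:,:2].mean(0),loss="soft_l1",f_scale=.002))
print("lid rel tcp",len(q),f(q,.066),np.median(q[:,2]))
X=P.reshape(-1,3); q=X[(abs(X[:,2]-.08)<.004)&(abs(X[:,0]-.69)<.08)&(abs(X[:,1]+.014)<.08)]
print("pot",len(q),f(q,.058),np.median(q[:,2]),q.min(0),q.max(0))
E
```

```text
5.2 [ 0.69024009 -0.11313176  0.30024144] [-2.22277204e+00 -2.21962400e+00  8.39493692e-04] [ 0.57909561  1.02688165 -1.76153816]
lid rel tcp 627 (array([-0.0008, -0.001 ]), np.float64(0.0014086864020951598)) -0.006332197941096407
pot 2133 (array([ 0.6898, -0.0116]), np.float64(0.0013046198703187673)) 0.07874275563228644 [ 0.63018667 -0.07122026  0.0760007 ] [0.74967065 0.03991029 0.08150513]
```

Call:
step_arm(
  deltas=[
    [[0.04,0.0005,0.02],0,0],
    [[0.08,0.0005,0.06],0,0],
    [[0.1015,0.0005,0.11],0,0],
    [[0.1015,0.0005,0.15],0,0],
    [[0.1015,0.0005,0.18],0,0],
    [[0.1015,0.0005,0.192],0,0],
    [[0.1015,0.0005,0.192],0,0],
    [[0.1015,0.0005,0.197],0,0],
    [[0.1015,0.0005,0.201],0,0],
    [[0.1015,0.0005,0.205],0,0],
    [[0.1015,0.0005,0.208],0,0],
    [[0.1015,0.0005,0.208],0,0],
  ],
)

```text
clock: 6.75
eef_pos: [0.6913, -0.0104, 0.092]
tool_rot: [-2.221, -2.221, 0.001]
wrist_force: [0.2, 0.4, -1.5]
opening: 0.0267
grasp_force: 39.9
```

Call:
step_arm(
  deltas=[
    [[0,0,0.001],0,0],
    [[0,0,0.002],0,0],
    [[0,0,0.003],0,0],
    [[0,0,0.003],0,0],
  ],
)

```text
clock: 7.25
eef_pos: [0.6916, -0.0105, 0.09]
tool_rot: [2.221, 2.221, 0.0]
wrist_force: [-2.0, -0.4, 5.5]
opening: 0.0264
grasp_force: 40.4
```

Call:
step_arm(
  deltas=[
    [[0,0,-0.001],0,0.5],
    [[0,0,-0.001],0,1],
    [[0,0,-0.001],0,1],
    [[0,0,-0.001],0,1],
    [[0,0,-0.02],0,1],
    [[0,0,-0.06],0,1],
    [[0,0,-0.12],0,1],
    [[0,0,-0.16],0,1],
    [[0,0,-0.16],0,1],
    [[0,0,-0.16],0,1],
  ],
)

```text
clock: 8.5
eef_pos: [0.6911, -0.0105, 0.2498]
tool_rot: [2.221, 2.221, 0.0]
wrist_force: [-0.2, 0.3, -0.3]
opening: 0.0855
grasp_force: 0.0
```

```bash
python3 - <<'E'
from h import *
from scipy.optimize import least_squares
print(env.state()["eef_pos"],env.state()["clock"])
f=lambda q,r:(lambda o:(o.x.round(4),np.sqrt(np.mean(o.fun**2))))(least_squares(lambda a:np.hypot(q[:,0]-a[0],q[:,1]-a[1])-r,q[:,:2].mean(0),loss="soft_l1",f_scale=.002))
for n in("scene","side","wrist"):
    w,_,P=cloud(n); h=cv2.cvtColor(w,cv2.COLOR_RGB2HSV); m=((h[...,0]<10)|(h[...,0]>170))&(h[...,1]>120)&(abs(P[...,0]-.69)<.08)&(abs(P[...,1]+.012)<.08)
    m=cv2.morphologyEx(m.astype(np.uint8),cv2.MORPH_ERODE,np.ones((3,3)))>0
    q=P[m];
    if len(q)<50: print(n,len(q));continue
    g=q[abs(q[:,2]-np.median(q[:,2]))<.006]; A=np.c_[g[:,:2]-[.69,-.012],np.ones(len(g))]
    print(n,len(g),"plane",np.linalg.lstsq(A,g[:,2],rcond=None)[0].round(4),np.percentile(g,[1,99],axis=0).round(4).tolist())
    if n!="side": save(w,n+"4.png")
E
```

```text
[ 0.69114237 -0.01046472  0.24980308] 8.5
scene 1288 plane [0.0045 0.0003 0.0862] [[0.6327, -0.0706, 0.081], [0.7505, 0.044, 0.0914]]
side 628 plane [-0.001  -0.0088  0.0863] [[0.6321, -0.0691, 0.0807], [0.748, 0.0452, 0.092]]
wrist 20445 plane [0.0007 0.0002 0.0839] [[0.6308, -0.0707, 0.0823], [0.7511, 0.0505, 0.0856]]
```

View pics/wrist4.png

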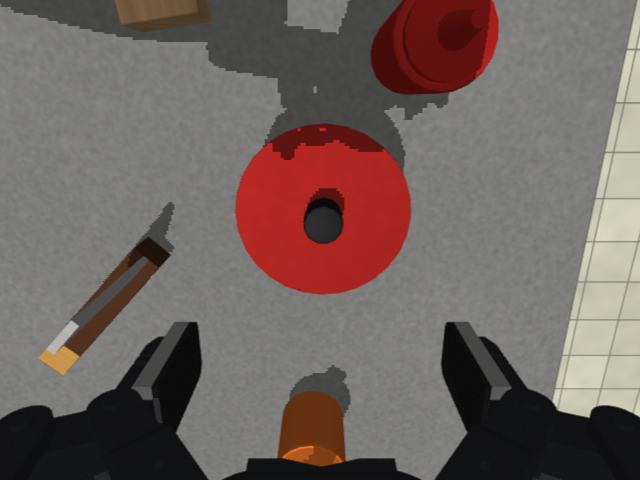

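The lid sits level and centred on the pot, with its disc top at about 0.085 m. In the picture, the square lies from its brass end (55,355) to its dark blade end (160,250). Joint 6's limit means the camera must face the blade side, so I'll grip about 50 mm behind the origin to clear the blade.

Call:
step_arm(
  deltas=[
    [[-0.02,-0.04,0],10,1],
    [[-0.05,-0.085,0],20,1],
    [[-0.08,-0.13,0],30,1],
    [[-0.11,-0.18,0],40,1],
    [[-0.14,-0.23,0],43,1],
    [[-0.15,-0.246,0],43,1],
    [[-0.15,-0.246,0],43,1],
    [[-0.15,-0.246,0],43,1],
  ],
)

```text
clock: 9.65
eef_pos: [0.4468, -0.1603, 0.2493]
tool_rot: [2.88, 1.254, 0.001]
wrist_force: [0.1, 0.4, -0.1]
opening: 0.0858
grasp_force: 0.0
```

```bash
python3 - <<'E'
from h import *
s=env.state();e=s["eef_pos"];M=R.from_rotvec(s["tool_rot"]).as_matrix();print(s["clock"],e,"heading x",np.degrees(np.arctan2(M[1,0],M[0,0])),M[:,2])
w,_,P=cloud("wrist"); save(w,"w5.png")
X=P.reshape(-1,3);ok=~np.isnan(X[:,0]);X=X[ok]
n=np.linalg.norm
q=X[(abs(X[:,2]-.034)<.003)&(abs(X[:,0]-.477)<.1)&(abs(X[:,1]+.125)<.1)]
r=cv2.minAreaRect((q[:,:2]*1000).astype(np.float32));print(len(q),r,np.median(q[:,2]))
c=q[:,:2]-q[:,:2].mean(0);v=np.linalg.svd(c,full_matrices=False)[2][0];v*=np.sign(v[0]);print("pca heading",np.degrees(np.arctan2(v[1],v[0])))
t=np.array([-v[1],v[0]]);a=q[:,:2]@v;b=q[:,:2]@t;mid=lambda z,p:(np.percentile(z,p)+np.percentile(z,100-p))/2
print("extent",np.ptp(a),np.percentile(b,99)-np.percentile(b,1),"centre",mid(a,.2)*v+mid(b,1)*t)
q=X[(X[:,2]>.1)&(X[:,2]<.16)&(abs(X[:,0]-.52)<.05)&(abs(X[:,1]+.08)<.05)];print("blade",len(q),q.min(0) if len(q) else 0,q.max(0) if len(q) else 0)
E
```

```text
9.65 [ 0.44675291 -0.16025061  0.24930104] heading x 47.03765079186805 [ 6.41043350e-04  7.73727028e-05 -9.99999792e-01]
6215 ((476.2201232910156, -123.23428344726562), (159.38442993164062, 28.2518310546875), 46.494930267333984) 0.03297711475335807
pca heading 46.382656204541114
extent 0.15938577948517624 0.027578519941047153 centre [ 0.47628777 -0.12328799]
blade 756 [ 0.50838816 -0.08907625  0.10642719] [ 0.53295429 -0.06398493  0.1511123 ]
```

View pics/w5.png

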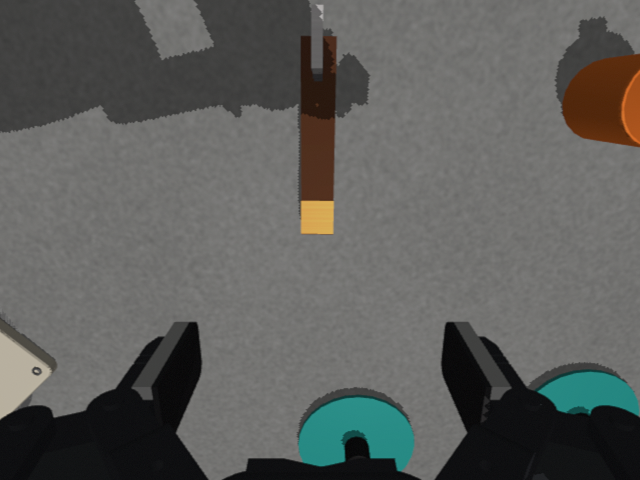

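The picture shows the stock from its brass end (317,217) to its blade end (318,45), in line with the fingers. I'm descending to grip it.

Call:
step_arm(
  deltas=[
    [[-0.003,-0.004,0.05],0.5,1],
    [[-0.003,-0.004,0.1],0.5,1],
    [[-0.003,-0.004,0.15],0.5,1],
    [[-0.003,-0.004,0.19],0.5,1],
    [[-0.003,-0.004,0.22],0.5,1],
    [[-0.003,-0.004,0.245],0.5,1],
    [[-0.003,-0.004,0.245],0.5,1],
    [[-0.003,-0.004,0.245],0.5,0],
    [[-0.003,-0.004,0.245],0.5,0],
    [[-0.003,-0.004,0.245],0.5,0],
    [[-0.003,-0.004,0.245],0.5,0],
    [[-0.003,-0.004,0.245],0.5,0],
  ],
  newtons=90,
)

```text
clock: 11.2
eef_pos: [0.4413, -0.1602, 0.0054]
tool_rot: [2.885, 1.239, 0.002]
wrist_force: [-0.5, 1.9, 8.2]
opening: 0.0264
grasp_force: 89.2
```

Call:
step_arm(
  deltas=[
    [[0,0,-0.01],0,0],
    [[0,0,-0.03],0,0],
    [[0,0,-0.06],0,0],
    [[0,0,-0.1],0,0],
    [[0,0,-0.12],0,0],
    [[0,0,-0.12],0,0],
    [[0,0,-0.12],0,0],
  ],
)

```text
clock: 12.08
eef_pos: [0.4399, -0.1597, 0.1239]
tool_rot: [-2.886, -1.24, 0.001]
wrist_force: [-0.0, -0.1, -2.5]
opening: 0.027
grasp_force: 88.7
```

```bash
python3 - <<'E'
from h import *
s=env.state();e=s["eef_pos"];M=R.from_rotvec(s["tool_rot"]).as_matrix();h=np.degrees(np.arctan2(M[1,0],M[0,0]));print(s["clock"],e,h,s["wrist_force"],s["torque"])
T=np.array([.563,.174]);d=T-e[:2];print("to standoff, tool xy",M[:2,:2].T@d)
w,_,P=cloud("side"); X=P.reshape(-1,3);X=X[~np.isnan(X[:,0])]
v=np.array([.688,.725]);t=np.array([-.725,.688]);a=(X[:,:2]-e[:2])@v;b=(X[:,:2]-e[:2])@t
m=(abs(b)<.03)&(a>.03)&(a<.16)&(X[:,2]>.08); q=np.c_[a,b,X[:,2]][m]
print("stock top pts"); g=q[(q[:,2]<.19)&(q[:,2]>.1)&(q[:,0]<.095)&(abs(q[:,1])<.014)]
for lo in np.arange(.03,.1,.01): k=g[(g[:,0]>lo)&(g[:,0]<lo+.01)]; print(lo.round(2),len(k),np.percentile(k[:,2],90) if len(k) else 0)
u=q[q[:,2]>.17];print("blade",len(u),u.min(0),u.max(0))
save(w[200:380,200:440].repeat(3,0).repeat(3,1),"s6.png")
E
```

```text
12.075 [ 0.43988638 -0.15972374  0.12385683] 46.49881666976422 [-0.00465549 -0.1303749  -2.54229099] [-0.13649796  0.13094366  0.01460602]
to standoff, tool xy [ 0.32681755 -0.1404236 ]
stock top pts
0.03 1 0.1448831524337626
0.04 0 0
0.05 0 0
0.06 0 0
0.07 0 0
0.08 0 0
0.09 0 0
0.1 0 0
blade 263 [ 0.03009569 -0.02776124  0.42603203] [0.07243791 0.02999503 0.50477976]
```

View pics/s6.png

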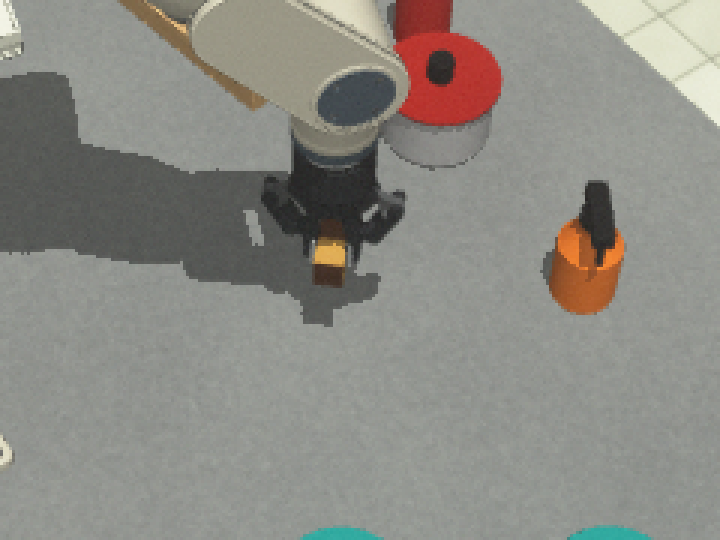

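The side picture shows the square held at (330,255), clear of the table, and the lid still on the pot at (450,85). I'm carrying it to the standoff before the post.

Call:
step_arm(
  deltas=[
    [[0.035,-0.015,0],-6,0],
    [[0.075,-0.032,0],-13,0],
    [[0.115,-0.05,0],-20,0],
    [[0.16,-0.068,0],-27,0],
    [[0.205,-0.088,0],-34,0],
    [[0.25,-0.107,0],-41,0],
    [[0.29,-0.125,0],-47,0],
    [[0.317,-0.136,0],-50.5,0],
    [[0.327,-0.14,0],-51.5,0],
    [[0.327,-0.14,0],-51.5,0],
    [[0.327,-0.14,0],-51.5,0],
  ],
)

```text
clock: 13.5
eef_pos: [0.5632, 0.1725, 0.1237]
tool_rot: [-2.062, -2.369, 0.002]
wrist_force: [-0.0, -0.1, -1.2]
opening: 0.0264
grasp_force: 88.6
```

```bash
python3 - <<'E'
from h import *
s=env.state();e=s["eef_pos"];M=R.from_rotvec(s["tool_rot"]).as_matrix();h=np.degrees(np.arctan2(M[1,0],M[0,0]));print(s["clock"],e,h,s["wrist_force"],s["torque"])
for n in("wrist","scene"):
    w,_,P=cloud(n); save(w,n+"7.png"); X=P.reshape(-1,3);X=X[~np.isnan(X[:,0])]
    c=np.array([.5365,.3625]);d=np.array([-.139,.990]);x=np.array([.990,.139])
    L=np.c_[(X[:,:2]-c)@x,(X[:,:2]-c)@d,X[:,2]] # frame coords
    g=L[(abs(L[:,2]-.040)<.004)&(abs(L[:,0])<.05)&(L[:,1]>-.25)&(L[:,1]<0)]
    for y in np.arange(-.24,0,.03):
        k=g[(g[:,1]>y)&(g[:,1]<y+.03)]
        if len(k)>10: print(n,"sill y",y.round(2),len(k),"x",np.percentile(k[:,0],[1,99]).round(4),"z",np.median(k[:,2]).round(4))
    lx=(X-e)@M
    st=lx[(abs(lx[:,1])<.013)&(lx[:,0]>-.04)&(lx[:,0]<.135)&(lx[:,2]<0)&(lx[:,2]>-.05)]
    if len(st)>20:
        for lo in np.arange(-.03,.13,.02):
            k=st[(st[:,0]>lo)&(st[:,0]<lo+.02)]
            if len(k)>5: print("stock",lo.round(2),len(k),"z behind tcp",np.median(k[:,2]).round(4),"y",np.percentile(k[:,1],[2,98]).round(4))
    po=L[(L[:,2]>.07)&(L[:,2]<.19)&(abs(L[:,0])<.045)&(abs(L[:,1])<.06)]
    if len(po): print("post pts",np.percentile(po,[1,50,99],axis=0).round(4).tolist())
E
```

```text
13.5 [0.56324669 0.17251718 0.12371767] 97.9224774308453 [-0.00664696 -0.1182167  -1.17873562] [-0.12078289 -0.02008204  0.03178901]
wrist sill y -0.24 162 x [-0.0305  0.0293] z 0.0388
wrist sill y -0.21 351 x [-0.0306  0.0293] z 0.0387
wrist sill y -0.18 403 x [-0.0306  0.0293] z 0.0388
wrist sill y -0.15 453 x [-0.0306  0.0293] z 0.0388
wrist sill y -0.12 524 x [-0.0306  0.0292] z 0.0388
wrist sill y -0.09 489 x [-0.0307  0.0292] z 0.0387
stock -0.03 3486 z behind tcp -0.0277 y [-0.0125  0.0125]
stock -0.01 4590 z behind tcp -0.0277 y [-0.0124  0.0127]
stock 0.01 5050 z behind tcp -0.0274 y [-0.0125  0.0126]
stock 0.03 5853 z behind tcp -0.0274 y [-0.0125  0.0124]
stock 0.05 6860 z behind tcp -0.0273 y [-0.0125  0.0125]
stock 0.07 8142 z behind tcp -0.0273 y [-0.0125  0.0125]
stock 0.09 7193 z behind tcp -0.0273 y [-0.0125  0.0125]
scene sill y -0.24 144 x [-0.032   0.0299] z 0.0401
scene sill y -0.21 152 x [-0.0299  0.0314] z 0.0407
scene sill y -0.18 140 x [-0.0302  0.0304] z 0.0403
scene sill y -0.15 144 x [-0.0323  0.0292] z 0.0407
scene sill y -0.12 150 x [-0.0299  0.0298] z 0.0408
scene sill y -0.09 149 x [-0.0308  0.0311] z 0.0411
scene sill y -0.06 147 x [-0.0326  0.0314] z 0.0406
scene sill y -0.03 143 x [-0.0316  0.0319] z 0.0404
stock -0.03 78 z behind tcp -0.0292 y [-0.0113  0.0128]
stock -0.01 14 z behind tcp -0.0311 y [-0.0129  0.0025]
stock 0.01 6 z behind tcp -0.0048 y [-0.0022  0.0119]
stock 0.03 37 z behind tcp -0.0278 y [-0.0127  0.0128]
stock 0.05 76 z behind tcp -0.029 y [-0.0123  0.0128]
stock 0.07 64 z behind tcp -0.0294 y [-0.0104  0.0129]
stock 0.09 80 z behind tcp -0.0302 y [-0.0118  0.0129]
stock 0.11 66 z behind tcp -0.0324 y [-0.0001  0.0127]
post pts [[-0.0301, -0.0024, 0.0716], [0.0258, 0.005, 0.1312], [0.0327, 0.0503, 0.1884]]
```

View pics/wrist7.png

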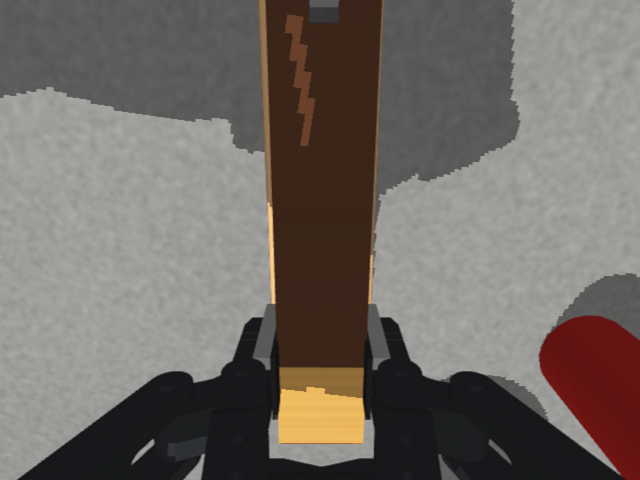

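The sill is under the stock, parallel and centred, and the square is level in the grip. I'm lowering to just above the sill and moving near the post.

Call:
step_arm(
  deltas=[
    [[0,0,0.03],0,0],
    [[0.01,0,0.055],0,0],
    [[0.025,0,0.068],0,0],
    [[0.04,0,0.07],0,0],
    [[0.05,0,0.07],0,0],
    [[0.05,0,0.07],0,0],
    [[0.05,0,0.07],0,0],
  ],
)

```text
clock: 14.48
eef_pos: [0.5574, 0.2232, 0.055]
tool_rot: [2.06, 2.371, 0.001]
wrist_force: [-0.3, -0.0, -1.9]
opening: 0.0266
grasp_force: 88.8
```

Call:
step_arm(
  deltas=[
    [[0,0,0.002],0,0],
    [[0,0,0.004],0,0],
    [[0,0,0.006],0,0],
    [[0,0,0.008],0,0],
    [[0,0,0.008],0,0],
  ],
)

```text
clock: 15.1
eef_pos: [0.5569, 0.2231, 0.0461]
tool_rot: [-2.061, -2.371, 0.001]
wrist_force: [-0.0, 0.6, -1.3]
opening: 0.0269
grasp_force: 88.8
```

Call:
step_arm(
  deltas=[
    [[0.005,0,0],0,0],
    [[0.008,0,0],0,0],
    [[0.01,0,0],0,0],
    [[0.012,0,0],0,0],
    [[0.012,0,0],0,0],
  ],
)

```text
clock: 15.72
eef_pos: [0.5554, 0.2351, 0.0463]
tool_rot: [2.061, 2.371, -0.0]
wrist_force: [0.1, -0.3, -1.7]
opening: 0.0268
grasp_force: 88.8
```

No post contact yet, so I'll keep creeping forward.

Call:
step_arm(
  deltas=[
    [[0.001,0,0],0,0],
    [[0.002,0,0],0,0],
    [[0.003,0,0],0,0],
    [[0.003,0,0],0,0],
  ],
)

```text
clock: 16.23
eef_pos: [0.5553, 0.2353, 0.0462]
tool_rot: [2.06, 2.37, -0.004]
wrist_force: [2.0, -15.5, 0.1]
opening: 0.0261
grasp_force: 89.0
```

The post is touched at about 15 N. I'll ease back, press down on the sill, then press forward lightly.

Call:
step_arm(
  deltas=[
    [[-0.003,0,0],0,0],
    [[-0.003,0,0],0,0],
    [[-0.003,0,0.001],0,0],
    [[-0.003,0,0.002],0,0],
    [[-0.003,0,0.002],0,0],
  ],
)

```text
clock: 16.85
eef_pos: [0.5556, 0.2352, 0.0455]
tool_rot: [2.061, 2.371, 0.001]
wrist_force: [-3.5, -3.2, 9.3]
opening: 0.0267
grasp_force: 90.5
```

Call:
step_arm(
  deltas=[
    [[0.0,0,-0.0005],0,0],
    [[0.001,0,-0.0005],0,0],
    [[0.0018,0,-0.0005],0,0],
    [[0.0018,0,-0.0005],0,0],
    [[0.0018,0,-0.0005],0,0],
    [[0.0018,0,-0.0005],0,0],
  ],
)

```text
clock: 17.6
eef_pos: [0.5555, 0.2353, 0.0454]
tool_rot: [2.059, 2.37, -0.002]
wrist_force: [-0.3, -11.5, 8.2]
opening: 0.0267
grasp_force: 90.2
```

```bash
python3 - <<'E'
from h import *
s=env.state();e=s["eef_pos"];M=R.from_rotvec(s["tool_rot"]).as_matrix();print(e,s["wrist_force"],s["torque"],np.abs(s["dq"]).max(),"hd",np.degrees(np.arctan2(M[1,0],M[0,0])),M[:,2])
w,_,P=cloud("wrist");X=P.reshape(-1,3);X=X[~np.isnan(X[:,0])];lx=(X-e)@M
for lo in np.arange(-.03,.11,.02):
    k=X[(abs(lx[:,1])<.012)&(lx[:,0]>lo)&(lx[:,0]<lo+.02)&(lx[:,2]<-.015)&(lx[:,2]>-.045)]
    if len(k)>5: print(lo.round(2),len(k),"world z",np.median(k[:,2]).round(4))
w,_,P=cloud("scene"); L=(P[...,:2]-[.5365,.3625])@np.array([[.990,-.139],[.139,.990]])
save(cv2.resize(w[130:370,300:520],None,fx=2.5,fy=2.5,interpolation=2),"end.png")
m=(abs(P[...,0]-.691)<.08)&(abs(P[...,1]+.012)<.08)&(w[...,0]>2*w[...,1].astype(int))&(abs(P[...,2]-.085)<.006);g=P[m];print("lid",len(g),np.linalg.lstsq(np.c_[g[:,:2]-[.691,-.012],np.ones(len(g))],g[:,2],rcond=None)[0])
E
```

```text
[0.55554261 0.23532135 0.04544268] [ -0.30769754 -11.46260477   8.18687013] [-1.63920858 -0.0533287   0.01737787] 0.0012503072546642723 hd 98.03193443603377 [ 2.74632914e-04 -1.92054836e-03 -9.99998118e-01]
-0.03 3225 world z 0.0731
-0.01 4033 world z 0.0731
0.01 4613 world z 0.0729
0.03 5422 world z 0.073
0.05 6377 world z 0.073
0.07 7568 world z 0.073
0.09 6603 world z 0.073
lid 1473 [ 0.00332609 -0.00098657  0.08592201]
```

View pics/end.png

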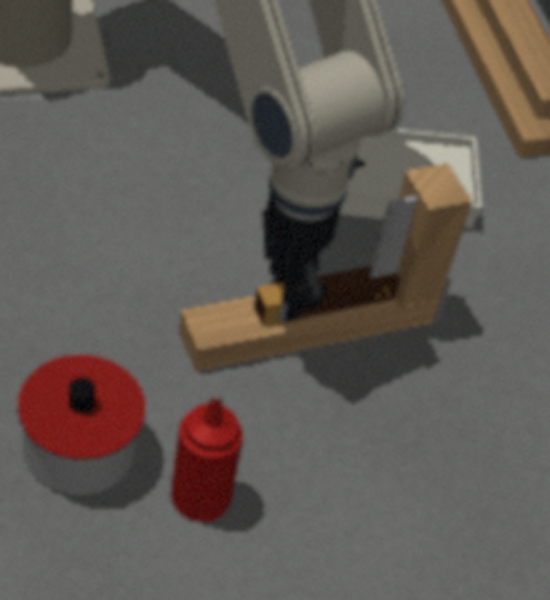

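The final picture shows the square flat on the sill with its blade against the post at (395,235), the lid level on the pot at (82,405) and the bottle undisturbed.

```bash
python3 -c "
from workcell import env
print(env.close_job())"
```

```text
the job is handed in; nothing more can be done
None
```

The job is handed in at about 18 s, verdict not shown: the red lid sits level on the pot, let go, and the square is still gripped, flat on the sill and pressed lightly against it and the post (about 8 N down, 11 N forward at the wrist).

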